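# Shake-test sealed valve bodies and hang the rattlers on the reject pegs

## Task

Shake each sealed blue valve body gently to feel whether a ball has come loose inside. Hang every one that rattles by its bail on a peg of the reject stand, one to a peg, and stand every sound one upright, fully home, in a pocket of the plywood rack.

Things in the scene. Friction and masses are not known exactly. Their poses are not given: they have to be found in the camera images.
- valve_a: sealed blue valve body, a closed block 60 (x) x 52 (y) x 64 (z) mm with a steel bail on top; all of them look alike. Origin at the centre of the underside, z up as it stands. Grip it from above by the 52 mm width (fingers closing along y), 56 mm above the underside, the bail standing between the fingers. Some are absent (None)
- bail_a (a point): point in the opening of valve_a's bail to pass the peg's axis through, 86 mm above the middle of its underside. The bail is a fixed upright loop of 6 mm bar in the body's y-z plane, its top 101 mm above the underside; the opening is 25 mm wide (along y), reaches from 64 to 95 mm above the underside, and a peg passes through it along the body's x, from either side
- valve_b: as valve_a. Each weighs 0.17 to 0.84 kg in all, the ranges of sound and bad ones overlapping, so weight does not tell. A bad one (one or two of those present) holds a loose 0.24 kg carbide ball, 32 mm across, in a flat-floored chamber; a sound one has nothing that moves. Which are bad changes from start to start
- bail_b (a point): point in the opening of valve_b's bail to pass the peg's axis through, 86 mm above the middle of its underside. With the body upright, a peg at 25 degrees clears both the loop and the edge of the body's top while its axis passes 83 to 89 mm above the underside
- valve_c: as valve_a. In a bad one, shaking or rocking along its x rolls the ball some 20 mm from end to end (a lean of 0.15 rad starts it): one feels it knock, and the weight then stays shifted to the end it rolled to last (about 0.045 N m at the wrist between the two ends)
- bail_c (a point): point in the opening of valve_c's bail to pass the peg's axis through, 86 mm above the middle of its underside
- valve_d: as valve_a, the same in looks and size; may be absent (None)
- bail_d (a point): point in the opening of valve_d's bail to pass the peg's axis through, 86 mm above the middle of its underside
- valve_e: as valve_a, the same in looks and size; may be absent (None)
- bail_e (a point): point in the opening of valve_e's bail to pass the peg's axis through, 86 mm above the middle of its underside
- reject_stand: grey sheet-metal reject stand, fixed: foot 90 (x) x 270 (y) x 12 mm, upright back 165 mm high whose front face is at x = +30 mm. Origin at the centre of the foot's underside. Two steel pegs, 8 mm thick and 110 mm long, leave the back at y = +75 and -75 mm, 140 mm above the bench, pointing to the stand's -x and up at 25 degrees; each has a round red collar 26 mm across
- peg_left_tip (a point): centre of the outer end of the left peg (+y side of the stand), 186 mm above the bench; the peg runs from here back and down to its collar
- peg_left_collar (a point): point on the left peg's axis just outside its red collar, 165 mm above the bench, 50 mm down the peg from the tip; a valve body hangs by its bail between collar and tip
- peg_right_tip (a point): centre of the outer end of the right peg (-y side of the stand), 186 mm above the bench; the peg runs from here back and down to its collar
- peg_right_collar (a point): point on the right peg's axis just outside its red collar, 165 mm above the bench, 50 mm down the peg from the tip; a valve body hangs by its bail between collar and tip
- rack: plywood stock rack, fixed, 170 (x) x 196 (y) x 34 (z) mm, origin at the centre of its underside, with four rectangular pockets two by two, 80 mm apart along its x and 116 mm along its y, each 66 (x) x 58 (y) mm and 24 mm deep, with a small chamfer; a valve body stands in a pocket with its x along the rack's x, either way round
- pocket_0 (a point): centre of the floor of rack pocket 0 (x = -40, y = +58 mm on the rack), 10 mm above the bench
- pocket_1 (a point): centre of the floor of rack pocket 1 (x = +40, y = +58 mm on the rack), 10 mm above the bench
- pocket_2 (a point): centre of the floor of rack pocket 2 (x = -40, y = -58 mm on the rack), 10 mm above the bench
- pocket_3 (a point): centre of the floor of rack pocket 3 (x = +40, y = -58 mm on the rack), 10 mm above the bench

How it is judged:
On the way:
1. a loose ball has been made to roll to one end of its valve body ((x of ball_a_c0 in the frame of valve_a above 0.006 m or x of ball_a_c0 in the frame of valve_a below -0.006 m or x of ball_b_c0 in the frame of valve_b above 0.006 m or x of ball_b_c0 in the frame of valve_b below -0.006 m or x of ball_c_c0 in the frame of valve_c above 0.006 m or x of ball_c_c0 in the frame of valve_c below -0.006 m)), for 0.05 s.
At the end, for the whole second after the job is handed in: every valve body with a loose ball hangs by its bail from a peg (one to a peg, hanging within 20 degrees of upright), every sound one stands upright (within 0.08 rad) and fully down in a rack pocket (within 8 mm of its centre and 6 mm of its floor), all released and at rest ((((y of bail_a in the frame of reject_stand between 0.055 and 0.095 m or y of bail_a in the frame of reject_stand between -0.095 and -0.055 m) and x of bail_a in the frame of reject_stand between -0.075 and -0.008 m and z of bail_a in the frame of reject_stand between 0.145 and 0.195 m and angle between valve_a's own z axis and vertical below 0.35 rad) or ((horizontal distance between valve_a and pocket_0 below 0.008 m or horizontal distance between valve_a and pocket_1 below 0.008 m or horizontal distance between valve_a and pocket_2 below 0.008 m or horizontal distance between valve_a and pocket_3 below 0.008 m) and z of valve_a in the frame of rack below 0.016 m and angle between valve_a's own z axis and vertical below 0.08 rad)) and height (world z) of each of ball_a_c0, ball_b_c0, ball_c_c0 above 0.075 m and (distance between ball_a_c0 and valve_a below 0.2 m or ((horizontal distance between valve_a and pocket_0 below 0.008 m or horizontal distance between valve_a and pocket_1 below 0.008 m or horizontal distance between valve_a and pocket_2 below 0.008 m or horizontal distance between valve_a and pocket_3 below 0.008 m) and z of valve_a in the frame of rack below 0.016 m and angle between valve_a's own z axis and vertical below 0.08 rad)) and linear speed of each of valve_a, valve_b, valve_c, valve_d, valve_e below 0.05 m/s and (((y of bail_b in the frame of reject_stand between 0.055 and 0.095 m or y of bail_b in the frame of reject_stand between -0.095 and -0.055 m) and x of bail_b in the frame of reject_stand between -0.075 and -0.008 m and z of bail_b in the frame of reject_stand between 0.145 and 0.195 m and angle between valve_b's own z axis and vertical below 0.35 rad) or ((horizontal distance between valve_b and pocket_0 below 0.008 m or horizontal distance between valve_b and pocket_1 below 0.008 m or horizontal distance between valve_b and pocket_2 below 0.008 m or horizontal distance between valve_b and pocket_3 below 0.008 m) and z of valve_b in the frame of rack below 0.016 m and angle between valve_b's own z axis and vertical below 0.08 rad)) and (distance between ball_b_c0 and valve_b below 0.2 m or ((horizontal distance between valve_b and pocket_0 below 0.008 m or horizontal distance between valve_b and pocket_1 below 0.008 m or horizontal distance between valve_b and pocket_2 below 0.008 m or horizontal distance between valve_b and pocket_3 below 0.008 m) and z of valve_b in the frame of rack below 0.016 m and angle between valve_b's own z axis and vertical below 0.08 rad)) and (((y of bail_c in the frame of reject_stand between 0.055 and 0.095 m or y of bail_c in the frame of reject_stand between -0.095 and -0.055 m) and x of bail_c in the frame of reject_stand between -0.075 and -0.008 m and z of bail_c in the frame of reject_stand between 0.145 and 0.195 m and angle between valve_c's own z axis and vertical below 0.35 rad) or ((horizontal distance between valve_c and pocket_0 below 0.008 m or horizontal distance between valve_c and pocket_1 below 0.008 m or horizontal distance between valve_c and pocket_2 below 0.008 m or horizontal distance between valve_c and pocket_3 below 0.008 m) and z of valve_c in the frame of rack below 0.016 m and angle between valve_c's own z axis and vertical below 0.08 rad)) and (distance between ball_c_c0 and valve_c below 0.2 m or ((horizontal distance between valve_c and pocket_0 below 0.008 m or horizontal distance between valve_c and pocket_1 below 0.008 m or horizontal distance between valve_c and pocket_2 below 0.008 m or horizontal distance between valve_c and pocket_3 below 0.008 m) and z of valve_c in the frame of rack below 0.016 m and angle between valve_c's own z axis and vertical below 0.08 rad)) and (horizontal distance between valve_d and pocket_0 below 0.008 m or horizontal distance between valve_d and pocket_1 below 0.008 m or horizontal distance between valve_d and pocket_2 below 0.008 m or horizontal distance between valve_d and pocket_3 below 0.008 m) and z of each of valve_d, valve_e in the frame of rack below 0.016 m and angle between each of valve_d, valve_e's own z axis and vertical below 0.08 rad and (horizontal distance between valve_e and pocket_0 below 0.008 m or horizontal distance between valve_e and pocket_1 below 0.008 m or horizontal distance between valve_e and pocket_2 below 0.008 m or horizontal distance between valve_e and pocket_3 below 0.008 m)); the robot touches nothing.
It fails at once if valve_a is flung about in the grip (over 1.2 m/s) instead of shaken gently (linear speed of valve_a above 1.2 m/s and contact force between the fingers and valve_a above 1 N).
It fails at once if valve_b is flung about in the grip (over 1.2 m/s) instead of shaken gently (linear speed of valve_b above 1.2 m/s and contact force between the fingers and valve_b above 1 N).
It fails at once if valve_c is flung about in the grip (over 1.2 m/s) instead of shaken gently (linear speed of valve_c above 1.2 m/s and contact force between the fingers and valve_c above 1 N).
It fails at once if valve_d is flung about in the grip (over 1.2 m/s) instead of shaken gently (linear speed of valve_d above 1.2 m/s and contact force between the fingers and valve_d above 1 N).
It fails at once if valve_e is flung about in the grip (over 1.2 m/s) instead of shaken gently (linear speed of valve_e above 1.2 m/s and contact force between the fingers and valve_e above 1 N).
Of valve_d, valve_e only 1 to 2 are there at a start; the rules pass over those that are not, and their reading is None.
Of ball_a, ball_b, ball_c only 1 to 2 are there at a start; the rules pass over those that are not, and their reading is None.
At some moment in a run one of valve_a, valve_b, valve_c, valve_d, valve_e may be knocked a few centimetres aside while the robot is not near it.
It also fails if it takes over 210 s, if anything falls off the work surface, if the arm or the gripper's body presses on something with over 40 N, if the wrist force passes 120 N, or if a joint passes its speed limit or range.

## Robot

A 6-joint arm with a two-finger parallel gripper is mounted at the origin on a cart in front of the work surface, level with it; the furniture and walls round the work are solid. World frame = base frame: x ahead of the robot, y to its left, z up, the work surface at z = 0. Lengths are in m, angles in rad, forces in N, time in s.
With the tool pointing down it reaches from about 0.375 to 0.975 m from the base axis. Payload 3.8 kg.
Tool frame: the origin (TCP) lies midway between the tips of the shut fingers; the grasp point (between the pads) lies 19 mm behind it; z points along the fingers, y is the line along which they close (so a half turn about z gives the same grasp; the last joint's range is limited). The gripper opens to 88 mm and grips with 3 to 60 N. Pads are 18 mm wide; open, the fingers measure 123 mm over their backs; the gripper's body (75 mm by 187 mm) begins 45 mm behind the grasp point.
Start: joints at [1.261, 0.264, 1.604, -0, 1.274, -0.037], TCP at [0.182, 0.65, 0.239] pointing down, gripper open.
Joint ranges: [-2.63, 2.63], [-0.94, 2.18], [0.31, 2.57], [-1.31, 4.45], [0, 2.66], [-2.55, 2.55]. Speed limits (rad/s): [2.57, 2.57, 3.14, 3.14, 3.14, 3.14].

## Interface

Orientations are given as a rotation vector (axis times angle).
In Python, from cell import manip, inverse_kinematics, cams, order gives the robot as it stands. Calls block until the motion is done:
- manip.move_pose(position, orientation): joint-space move of the TCP to a pose.
- manip.move_linear(position, rate=0.15, rot=None): straight line of the TCP; rot=None keeps the orientation; rate is the mean speed in m/s.
- manip.set_joints(angles): joint-space move.
- manip.set_gripper(opening, force=None): finger opening in m; force is the grip in N (None keeps the last); returns when the fingers have stopped.
- manip.dwell(seconds).
- inverse_kinematics(position, orientation): joint angles nearest the present ones, or None.
- manip.state(): the state.
- cams.capture(name): name is "scene" or "side" or "wrist"; returns a dict with "image" (420x560x3 uint8, blue, green, red), "z_map" (420x560 float32, m along the optical axis (not along the pixel's ray), 0 where there is no reading), "intrinsics" (3x3 intrinsics, pixels), "position" and "orientation" of the camera in the world; the wrist camera has in their place "T_tool_cam" (4x4, takes a point from camera to tool coordinates, whose origin is the TCP and whose axes are the flange's). Camera axes: x right, y down, z forward; pixel columns grow to the right and rows downward; lengths in m; the calibration is good to about 2 mm. A picture is of the moment at which its call begins: read the wrist's pose just before it.
A pose or a line that the arm cannot do raises manip.IKError and nothing moves.
- order.close_job(): hands the job in; it is judged then, once.
The state is a dict: "clock": time; "joint_pos": joint angles; "joint_velocities": joint speeds; "tau": joint torques, N m; "tool_pos": TCP position; "tcp_rot": TCP orientation; "contact_force": force on the tool from outside, world axes, zero at the start; "moment": the same for the moment, N m; "gripper_width": finger opening in m; "grasp_force": force on a finger pad.
Only numpy, scipy, OpenCV 4.12 (cv2) and the standard library are available. Lean on these libraries where they do the work, as an engineer would, in place of code of your own. Each camera call takes 0.05 s, during which the arm holds its last target. There are 200 camera calls.

## Working session

There is one attempt and no reset: what is moved stays moved. The work goes in short steps, each a Python script; the robot and the scene stay as the last script left them, time stands still between calls to the robot, and variables do not carry over. Pictures are saved under pics/ and viewed, at most 14 in all, crops included, and the job is handed in when it is done.

```bash
ls; mkdir -p pics; cat > h.py <<'E'
import numpy as np, cv2
from scipy.spatial.transform import Rotation as R
from cell import manip, inverse_kinematics, cams, order
def cap(name):
    s=manip.state(); c=cams.capture(name)
    if 'T_tool_cam' in c:
        T=np.eye(4);T[:3,:3]=R.from_rotvec(s['tcp_rot']).as_matrix();T[:3,3]=s['tool_pos'];T=T@c['T_tool_cam']
    else:
        T=np.eye(4);o=np.array(c['orientation'],float)
        T[:3,:3]=o if o.shape==(3,3) else R.from_rotvec(o).as_matrix();T[:3,3]=c['position']
    c['T']=T; return c
def cloud(c):
    z=c['z_map'];K=c['intrinsics'];v,u=np.indices(z.shape)
    P=np.stack([(u-K[0,2])/K[0,0]*z,(v-K[1,2])/K[1,1]*z,z],-1)
    W=P@c['T'][:3,:3].T+c['T'][:3,3]; W[z==0]=np.nan; return W
def proj(c,p):
    q=c['T'][:3,:3].T@(np.array(p)-c['T'][:3,3]);q=c['intrinsics']@q;return q[:2]/q[2]
def down(yaw): # tool z down, tool y along world direction yaw+90deg
    c,s=np.cos(yaw),np.sin(yaw)
    return R.from_matrix(np.array([[c,s,0],[s,-c,0],[0,0,-1.]])).as_rotvec()
E
python3 - <<'E'
from h import *
s=manip.state();print({k:np.round(v,3) for k,v in s.items()})
for n in ['scene','side','wrist']:
    c=cap(n);cv2.imwrite(f'pics/{n}0.png',c['image']);print(n,c.get('orientation'),np.round(c['T'],3).tolist(),c['intrinsics'].tolist())
    W=cloud(c);hsv=cv2.cvtColor(c['image'],cv2.COLOR_BGR2HSV)
    np.savez(f'{n}0.npz',W=W,hsv=hsv)
    m=(cv2.inRange(hsv,(100,80,40),(130,255,255)))
    k,l,st,ce=cv2.connectedComponentsWithStats(m)
    for i in range(1,k):
        if st[i,4]>80:
            w=W[l==i];w=w[~np.isnan(w[:,0])];top=w[w[:,2]>np.nanpercentile(w[:,2],98)-.006]
            print(st[i],ce[i].round(),np.median(w,0).round(3) if len(w) else 0,'top',top.mean(0).round(3),len(top))
E
```

```text
pics
{'clock': np.float64(0.0), 'joint_pos': array([ 1.261,  0.265,  1.605, -0.   ,  1.274, -0.037]), 'joint_velocities': array([-0.002,  0.   ,  0.   , -0.   , -0.001,  0.001]), 'tau': array([-1.0000e-03, -5.0210e+01, -3.5688e+01,  7.3000e-02,  2.9000e-02,
       -0.0000e+00]), 'tool_pos': array([0.182, 0.649, 0.237]), 'tcp_rot': array([-4.270e-01, -3.112e+00,  3.000e-03]), 'contact_force': array([-0.35 , -0.443, -0.311]), 'moment': array([ 0.032, -0.034, -0.012]), 'grasp_force': np.float64(0.0), 'gripper_width': np.float64(0.088)}
scene [-2.30816976  0.53695284 -0.22620707] [[0.897, -0.312, 0.314, 0.244], [-0.443, -0.636, 0.632, -0.65], [0.003, -0.706, -0.709, 0.862], [0.0, 0.0, 0.0, 1.0]] [[437.417317670712, 0.0, 279.540653970109], [0.0, 437.417317670712, 211.75710824962275], [0.0, 0.0, 1.0]]
[ 139    0  100   63 3611] [185.  28.] [0.765 1.432 0.007] top [0.651 1.432 0.137] 81
[255   0  75  17 828] [285.   6.] [1.289 1.432 0.013] top [1.158 1.397 0.072] 37
[ 265   12  145  148 7776] [337.  76.] [1.    0.465 0.154] top [1.021 0.348 0.214] 2333
[506  96  50  13 194] [532. 102.] [1.7
[... 965 characters left out ...]
515 0.013] top [0.575 0.502 0.017] 127
[ 33 178  29  39 616] [ 48. 196.] [-0.696  0.917 -0.597] top [-0.086 -0.025  0.209] 20
[232 186  25  26 416] [243. 198.] [0.445 0.147 0.05 ] top [0.448 0.156 0.063] 143
[272 209  24  27 454] [283. 222.] [0.577 0.032 0.052] top [0.58  0.044 0.063] 145
[225 241  26  29 536] [238. 255.] [ 0.459 -0.12   0.056] top [ 0.457 -0.107  0.063] 205
[269 240  26  30 538] [281. 254.] [ 0.579 -0.109  0.053] top [ 0.582 -0.096  0.063] 198
wrist None [[0.27, 0.923, 0.273, 0.111], [0.963, -0.258, -0.079, 0.669], [-0.002, 0.284, -0.959, 0.382], [0.0, 0.0, 0.0, 1.0]] [[341.1868886407258, 0.0, 280.1640635599881], [0.0, 341.1868886407258, 201.6754403129412], [0.0, 0.0, 1.0]]
```

View pics/scene0.png

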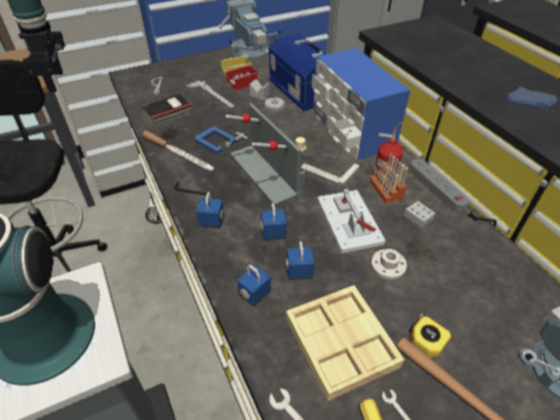

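View pics/side0.png

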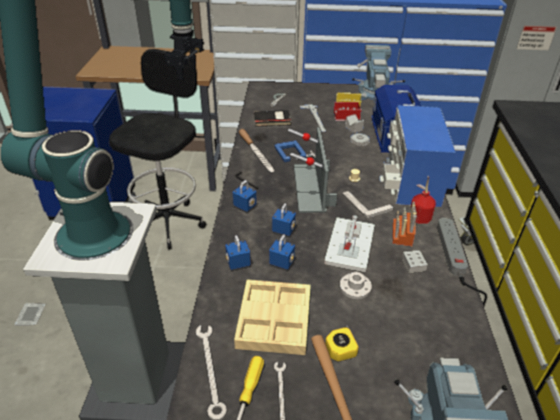

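The scene view shows four valves at pixels (209,213), (274,224), (300,263) and (255,285). The rack is at (345,340), and the stand is near (270,160) with red collars at (246,118) and (273,146). The side view agrees. Next I'll take closer wrist views.

```bash
cat > m.py <<'E'
from h import *
def blue(c,W):
    hsv=cv2.cvtColor(c['image'],cv2.COLOR_BGR2HSV)
    m=cv2.inRange(hsv,(100,80,30),(130,255,255)); out=[]
    k,l,st,ce=cv2.connectedComponentsWithStats(cv2.dilate(m,np.ones((3,3))))
    for i in range(1,k):
        if st[i,4]<300: continue
        t=(l==i)&(abs(W[...,2]-.064)<.008)   # top face
        if t.sum()<100: continue
        xy=W[t][:,:2]; md=np.median(xy,0)
        if np.hypot(*md)>1: continue
        (cx,cy),(w,h),a=cv2.minAreaRect((xy*1000).astype(np.float32))
        # bail: anything above 75 mm near the top
        b=W[(W[...,2]>.080)&(W[...,2]<.11)&(np.hypot(W[...,0]-md[0],W[...,1]-md[1])<.05)]
        r=dict(c=np.array([cx,cy])/1000,wh=(w,h),a=a,z=np.median(W[t][:,2]),box=st[i],nb=len(b))
        if len(b)>5:
            q=b[:,:2]-b[:,:2].mean(0);e,V=np.linalg.eigh(q.T@q);r['bail']=b[:,:2].mean(0);r['bz']=b[:,2].max()
            r['yaw']=(np.arctan2(V[1,1],V[0,1])-np.pi/2+np.pi/2)%np.pi-np.pi/2
        out.append(r)
    return out
E
python3 - <<'E'
from m import *
for i,(p,yaw) in enumerate([((.60,.28,.34),np.pi),((.48,.0,.32),np.pi),((.5,-.26,.30),np.pi)]):
    manip.move_pose(p,down(yaw)); manip.dwell(.2)
    c=cap('wrist');W=cloud(c);cv2.imwrite(f'pics/w{i}.png',c['image']);np.savez(f'w{i}.npz',W=W,img=c['image'],T=c['T'],K=c['intrinsics'])
    print(i,manip.state()['clock'],manip.state()['joint_pos'].round(2))
    for r in blue(c,W): print({k:np.round(v,3) for k,v in r.items()})
    hsv=cv2.cvtColor(c['image'],cv2.COLOR_BGR2HSV)
    m=cv2.inRange(hsv,(0,150,80),(8,255,255))|cv2.inRange(hsv,(172,150,80),(180,255,255))
    k,l,st,ce=cv2.connectedComponentsWithStats(m)
    for j in range(1,k):
        if st[j,4]>30: print('red',st[j],ce[j].round(1),np.nanmean(W[l==j],0).round(4))
E
```

```text
0 2.4417 [ 0.4   0.2   1.5   0.    1.44 -1.17]
{'c': array([0.444, 0.165]), 'wh': array([51.456, 60.168]), 'a': np.float64(56.269), 'z': np.float64(0.063), 'box': array([ 144,    0,   73,   66, 3150], dtype=int32), 'nb': np.int64(226), 'bail': array([0.446, 0.168]), 'bz': np.float64(0.102), 'yaw': np.float64(-0.578)}
{'c': array([0.576, 0.053]), 'wh': array([51.993, 60.335]), 'a': np.float64(71.376), 'z': np.float64(0.063), 'box': array([  70,  112,   68,   61, 3048], dtype=int32), 'nb': np.int64(212), 'bail': array([0.577, 0.056]), 'bz': np.float64(0.102), 'yaw': np.float64(-0.358)}
{'c': array([ 0.586, -0.066]), 'wh': array([ 9.103, 59.753]), 'a': np.float64(76.262), 'z': np.float64(0.06), 'box': array([   0,  118,   35,   55, 1552], dtype=int32), 'nb': np.int64(0)}
red [342 203  25  24 460] [354.  215.4] [0.6337 0.353  0.1678]
red [194 215  25  25 454] [206.3 228.2] [0.6474 0.2072 0.1669]
red [156 346  24   7  45] [170.5 347.3] [0.9193 0.0985 0.0093]
red [187 373  40  21 426] [210.1 383.6] [0.9696 0.1668 0.0335]
1 3.8583 [-0.05 -0.15  1.89  0.    1.4  -1.62]
{'c': array([0.444, 0.
[... 1435 characters left out ...]
2), 'bail': array([ 0.454, -0.104]), 'bz': np.float64(0.101), 'yaw': np.float64(0.397)}
{'c': array([0.576, 0.051]), 'wh': array([52.572, 60.103]), 'a': np.float64(71.532), 'z': np.float64(0.063), 'box': array([ 483,  191,   77,   67, 3426], dtype=int32), 'nb': np.int64(136), 'bail': array([0.572, 0.04 ]), 'bz': np.float64(0.101), 'yaw': np.float64(-0.352)}
{'c': array([ 0.578, -0.09 ]), 'wh': array([52.044, 60.116]), 'a': np.float64(68.807), 'z': np.float64(0.063), 'box': array([ 379,  192,   72,   68, 2918], dtype=int32), 'nb': np.int64(198), 'bail': array([ 0.576, -0.094]), 'bz': np.float64(0.102), 'yaw': np.float64(-0.33)}
red [386 354  47  26 449] [408.3 366.5] [ 0.756  -0.0924  0.083 ]
```

```bash
python3 - <<'E'
from h import *
d=np.load('w2.npz');W=d['W'];
t=(abs(W[...,2]-.034)<.005)&(abs(W[...,0]-.55)<.25)&(W[...,1]<-.12)&(W[...,1]>-.55)
hsv=cv2.cvtColor(d['img'],cv2.COLOR_BGR2HSV)
k,l,st,ce=cv2.connectedComponentsWithStats(t.astype(np.uint8)); i=1+st[1:,4].argmax();P=W[l==i]
print(st[i],np.median(P[:,2]),cv2.minAreaRect((P[:,:2]*1000).astype(np.float32)))
f=(abs(W[...,2]-.010)<.004)&cv2.inRange(hsv,(10,50,60),(30,255,255)).astype(bool)
k,l,st,ce=cv2.connectedComponentsWithStats(f.astype(np.uint8))
for j in range(1,k):
    if st[j,4]>200: print('pocket',st[j],np.median(W[l==j],0).round(4))
d=np.load('w0.npz');W=d['W']
b=W[(W[...,2]>.155)&(W[...,2]<.175)&(abs(W[...,0]-.67)<.1)&(abs(W[...,1]-.29)<.25)]
b2=W[(W[...,2]>.06)&(W[...,2]<.15)&(abs(W[...,0]-.67)<.1)&(abs(W[...,1]-.29)<.25)]
for n,q in(('top',b),('face',b2)): print(n,len(q),q.mean(0).round(3),cv2.minAreaRect((q[:,:2]*1000).astype(np.float32)))
ft=W[(abs(W[...,2]-.012)<.004)&(abs(W[...,0]-.62)<.12)&(abs(W[...,1]-.28)<.2)]
print('foot',len(ft),cv2.minAreaRect((ft[:,:2]*1000).astype(np.float32)))
pg=W[(W[...,2]>.172)&(W[...,2]<.2)&(abs(W[...,0]-.62)<.1)&(abs(W[...,1]-.28)<.2)]
for s in(pg[:,1]>.28,pg[:,1]<.28):
    q=pg[s]; print('peg',len(q),q[np.argsort(q[:,2])][::max(1,len(q)//8)].round(4).tolist())
E
```

```text
[  173   146   162   134 10432] 0.03264162902439638 ((569.5721435546875, -294.88397216796875), (196.3914794921875, 171.31922912597656), 87.32918548583984)
pocket [ 186  157   44   49 1784] [ 0.5305 -0.3535  0.0089]
pocket [ 276  161   47   50 1944] [ 0.5358 -0.2352  0.0088]
pocket [ 188  219   42   43 1536] [ 0.6084 -0.3571  0.0089]
pocket [ 273  223   45   42 1608] [ 0.6142 -0.2383  0.0089]
top 3419 [0.668 0.282 0.164] ((649.23974609375, 297.5032653808594), (85.54072570800781, 236.34036254882812), 5.094326496124268)
face 6710 [0.668 0.258 0.105] ((664.0331420898438, 216.3309326171875), (391.46258544921875, 101.75241088867188), 73.19659423828125)
foot 9267 ((616.6204833984375, 276.4371337890625), (182.61424255371094, 425.5618896484375), 9.049094200134277)
peg 351 [[0.6338, 0.355, 0.1721], [0.6132, 0.3542, 0.1738], [0.6056, 0.354, 0.1769], [0.5964, 0.3547, 0.1794], [0.5913, 0.3484, 0.1815], [0.5898, 0.3496, 0.1838], [0.5742, 0.3491, 0.1856], [0.5801, 0.3474, 0.1873], [0.5771, 0.3494, 0.1892]]
peg 338 [[0.6188, 0.2069, 0.172], [0.6211, 0.2062, 0.1741], [0.6154, 0.2062, 0.1767], [0.6042, 0.2056, 0.1789], [0.6073, 0.1996, 0.1817], [0.6029, 0.2031, 0.1838], [0.5877, 0.2021, 0.186], [0.5937, 0.1994, 0.1877], [0.5896, 0.2003, 0.19]]
```

View pics/w0.png

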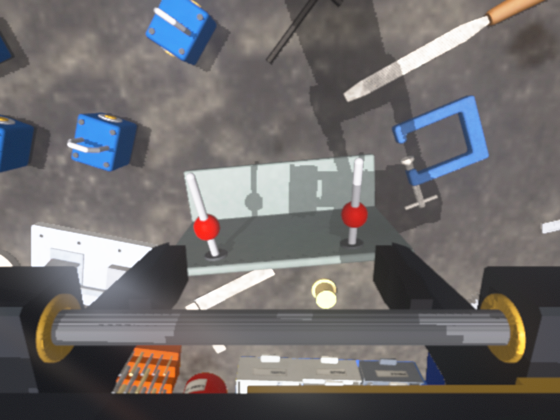

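View pics/w2.png

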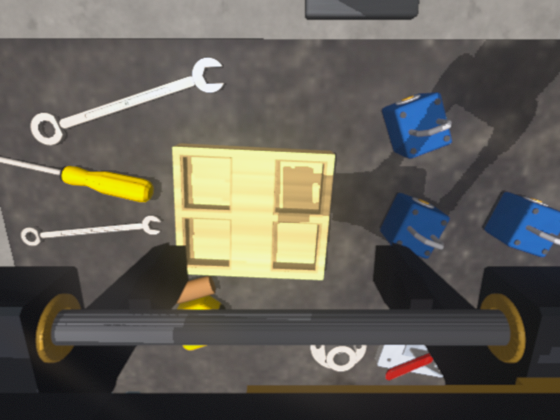

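The w0 view shows the pegs with collars at (354,215) and (206,228) and tips at (358,160) and (190,175). The w2 view shows the rack centred at (254,212) with four empty pockets. The sizes match the spec (rack 196x171 mm, tops at 63 mm). Next I'll refine the peg axes, then grasp and test the first valve.

```bash
cat > ops.py <<'E'
from m import *
LIFT=.0385
def rd(n=15):
    o=[]
    for _ in range(n): manip.dwell(.02);s=manip.state();o.append(np.r_[s['contact_force'],s['moment']])
    return np.mean(o,0)
def find(guess,z=.26):
    g=np.array(guess); manip.move_pose([g[0]-.03,g[1],z],down(np.pi)); manip.dwell(.15)
    c=cap('wrist'); b=blue(c,cloud(c)); r=min(b,key=lambda r:np.hypot(*(r['c']-g)))
    w,h=r['wh']; a=np.radians(r['a']+(0 if w>h else 90)); a=(a+np.pi/2)%np.pi-np.pi/2
    print('found',r['c'].round(4),np.round(r['wh'],1),'z',round(r['z'],4),'yaw',round(a,3),'bail yaw',round(r.get('yaw',9),3))
    assert np.hypot(*(r['c']-g))<.08 and abs(max(w,h)-60)<3 and abs(min(w,h)-52)<3
    return r['c'],a
def grasp(guess):
    p,a=find(guess); rot=down(np.pi+a)
    manip.set_gripper(.088); manip.move_pose([*p,.16],rot)
    manip.move_linear([*p,LIFT],rate=.12); manip.dwell(.1)
    print('at',manip.state()['tool_pos'].round(4),'f',manip.state()['contact_force'].round(1))
    manip.set_gripper(.04,force=55); s=manip.state(); print('grip',round(s['gripper_width'],4),s['grasp_force'].round(1))
    manip.move_linear([*p,.22],rate=.15)
    return p,a
def shake(n=2,tilt=.32):
    s=manip.state(); p=s['tool_pos'];rot=down(np.pi); p=np.array([p[0],p[1],.25]); R0=R.from_rotvec(rot); out=[]
    for k in range(n):
        for sg in(1,-1):
            manip.move_pose(p,(R0*R.from_rotvec([0,sg*tilt,0])).as_rotvec()); manip.dwell(.4)
            manip.move_pose(p,rot); manip.dwell(.5); r=rd(); m=R0.inv().apply(r[3:]); out.append(m[1])
            print(sg,'F',r[:3].round(2),'m tool',m.round(4))
    print('diff',np.mean(out[0::2])-np.mean(out[1::2]),'width',manip.state()['gripper_width'],'clock',manip.state()['clock'])
E
python3 - <<'E'
from h import *
d=np.load('w0.npz');W=d['W'];yaw=np.radians(5.1);ex=np.array([np.cos(yaw),np.sin(yaw)]);ey=np.array([-ex[1],ex[0]])
hsv=cv2.cvtColor(d['img'],cv2.COLOR_BGR2HSV); red=cv2.inRange(hsv,(0,120,60),(10,255,255))|cv2.inRange(hsv,(170,120,60),(180,255,255))
ok=(W[...,2]>.17)&(W[...,2]<.2)&(abs(W[...,0]-.62)<.1)&(abs(W[...,1]-.28)<.2)&(cv2.dilate(red,np.ones((5,5)))==0)
pg=W[ok]
for s in(pg[:,1]>.28,pg[:,1]<.28):
    q=pg[s];x=q[:,:2]@ex;y=q[:,:2]@ey;o=np.argsort(x);f=np.polyfit(x,y,1)
    print(len(q),'x',x[o][[0,3,10]].round(4),x.max().round(4),'y',np.median(y).round(4),'slope',f[0].round(3))
    for a in np.arange(x.min(),x.max(),.008):
        k=(x>=a)&(x<a+.008); print('  ',a.round(3),'y',y[k].min().round(4),y[k].max().round(4),'ztop',np.percentile(q[k,2],95).round(4))
E
python3 - <<'E'
from ops import *
grasp((.576,.052)); shake()
E
```

```text
372 x [0.6027 0.6029 0.6035] 0.6481 y 0.2963 slope 0.006
   0.603 y 0.2931 0.3008 ztop 0.1893
   0.611 y 0.2931 0.3006 ztop 0.1874
   0.619 y 0.293 0.3011 ztop 0.1832
   0.627 y 0.2931 0.3009 ztop 0.1801
   0.635 y 0.2932 0.3009 ztop 0.1757
   0.643 y 0.2943 0.3 ztop 0.1729
359 x [0.6029 0.6033 0.6043] 0.6494 y 0.1484 slope -0.002
   0.603 y 0.1441 0.1515 ztop 0.1896
   0.611 y 0.1442 0.1518 ztop 0.1874
   0.619 y 0.1443 0.1513 ztop 0.1835
   0.627 y 0.144 0.1517 ztop 0.1792
   0.635 y 0.1439 0.1514 ztop 0.1761
   0.643 y 0.1448 0.1503 ztop 0.1723
found [0.576  0.0524] [52.1 60.1] z 0.0626 yaw -0.324 bail yaw -0.317
at [0.5769 0.0525 0.0396] f [-0.1  0.6  0.1]Traceback (most recent call last):
  File "<stdin>", line 2, in <module>
  File "ops.py", line 19, in grasp
    manip.set_gripper(.04,force=55); s=manip.state(); print('grip',round(s['gripper_width'],4),s['grasp_force'].round(1))
                                                                                               ^^^^^^^^^^^^^^^^^^^^^^
AttributeError: 'float' object has no attribute 'round'
```

```bash
sed -i "s/s\['grasp_force'\].round(1)/round(float(s['grasp_force']),1)/" ops.py; python3 - <<'E'
from ops import *
s=manip.state();print(s['gripper_width'],s['grasp_force'],s['tool_pos'])
p=s['tool_pos'];manip.move_linear([p[0],p[1],.22]); shake()
E
```

```text
0.05145433834407461 54.99981053173542 [0.57600495 0.05251762 0.03851903]
1 F [-0.01  0.15 -4.23] m tool [-0.0263  0.0053 -0.0111]
-1 F [ 0.04 -0.09 -4.28] m tool [-0.0316 -0.0006 -0.0019]
1 F [ 0.03 -0.06 -4.21] m tool [-0.0264  0.0071  0.0121]
-1 F [-0.1  -0.18 -4.  ] m tool [-0.0176  0.0212  0.0016]
diff -0.004140529436245103 width 0.05155927396648438 clock 18.5
```

```bash
cat >> ops.py <<'E'
RC=np.array([.5696,-.2949]);RY=-.0466
def pocket(k):
    x,y=[(-.04,.058),(.04,.058),(-.04,-.058),(.04,-.058)][k]
    c,s=np.cos(RY),np.sin(RY); return RC+[c*x-s*y,s*x+c*y]
def place(k,dx=0,dy=0):
    p=pocket(k)+[dx,dy]; s=manip.state()['tool_pos']
    if s[2]<.2: manip.move_linear([s[0],s[1],.22])
    manip.move_pose([*p,.16],down(np.pi+RY)); manip.move_linear([*p,.082],rate=.12); manip.dwell(.2); f0=rd(6)[:3]
    for z in np.arange(.074,.0475,-.0045):
        manip.move_linear([*p,z],rate=.06); f=rd(3)[:3]-f0
        if np.linalg.norm(f)>12: print('STOP',z,f.round(1)); return False
    print('down',manip.state()['tool_pos'].round(4),f.round(1))
    manip.set_gripper(.088); manip.dwell(.2); manip.move_linear([*p,.17],rate=.15); print('clock',manip.state()['clock']); return True
E
python3 - <<'E'
from ops import *
place(3)
E
```

```text
down [ 0.6066 -0.3546  0.0512] [ 0.1 -0.1 -0.5]
clock 24.8083
```

```bash
python3 - <<'E'
from ops import *
c=cap('wrist');W=cloud(c)
for r in blue(c,W): print(r['c'].round(3),round(r['z'],4),np.round(r['wh'],1))
grasp((.577,-.09)); shake()
E
```

```text
[ 0.606 -0.355] 0.0713 [51.9 59.3]
found [ 0.5779 -0.0895] [52.1 59.9] z 0.0626 yaw -0.356 bail yaw -0.356
at [ 0.5788 -0.0897  0.0396] f [-0.9  0.9  0.4]
grip 0.0516 55.0
1 F [-0.06 -0.34 -4.94] m tool [-0.0312  0.0235  0.0012]
-1 F [-0.18 -0.05 -4.77] m tool [-0.0169  0.0015  0.0044]
1 F [ 0.2   0.31 -5.07] m tool [-0.0287  0.0095 -0.0049]
-1 F [-0.04 -0.22 -4.95] m tool [-0.0228  0.0232 -0.0087]
diff 0.0042141450622906855 width 0.05172701110419735 clock 38.075
```

```bash
sed -i 's/def rd(n=15)/def rd(n=15,dt=.02)/; s/manip.dwell(.02);s=/manip.dwell(dt);s=/; s/manip.dwell(.5); r=rd()/manip.dwell(.4); r=rd(50,.015)/' ops.py; python3 - <<'E'
from ops import *
shake(2,.36)
E
```

```text
1 F [-0.05 -0.08 -4.83] m tool [-0.0231  0.0111 -0.0059]
-1 F [-0.01 -0.11 -5.06] m tool [-0.0223  0.0069 -0.0093]
1 F [ 0.09  0.05 -4.86] m tool [-0.0176  0.0137  0.0046]
-1 F [ 0.15 -0.09 -4.97] m tool [-0.0166  0.0066  0.0008]
diff 0.005689106226533711 width 0.05163192449176857 clock 48.175
```

Clean at 0.005 against an expected 0.045, so this one is sound. I'll place it and test the next.

```bash
python3 - <<'E'
from ops import *
if place(2):
    grasp((.453,-.10)); shake(2,.36)
E
```

```text
down [ 0.5267 -0.3508  0.0512] [-0.5  0.2 -0.4]
clock 54.025
found [ 0.4533 -0.1005] [60.1 52.1] z 0.0626 yaw 0.376 bail yaw 0.365
at [ 0.4542 -0.1007  0.0394] f [-0.4 -0.  -0.4]
grip 0.0516 55.0
1 F [ 0.07  0.02 -2.56] m tool [-0.0243 -0.0012 -0.0015]
-1 F [-0.07  0.1  -2.63] m tool [-0.0246  0.0003  0.0026]
1 F [-0.   -0.06 -2.5 ] m tool [-0.0162  0.006   0.0043]
-1 F [-0.09 -0.08 -2.53] m tool [-0.0285 -0.0029  0.0006]
diff 0.0036712507506118357 width 0.05192646331928424 clock 69.1167
```

```bash
python3 - <<'E'
from ops import *
if place(0):
    grasp((.444,.164)); shake(2,.36)
E
```

```text
down [ 0.5321 -0.235   0.0512] [ 0.3  0.  -0.4]
clock 74.6333
found [0.4435 0.1639] [52.1 60.2] z 0.0626 yaw -0.582 bail yaw -0.57
at [0.4444 0.1642 0.0395] f [ 0.5  0.3 -0.4]
grip 0.0514 55.0
1 F [ 0.08  0.06 -5.15] m tool [-0.0198  0.02   -0.0073]
-1 F [ 0.02 -0.01 -5.3 ] m tool [-0.0038  0.0026  0.0042]
1 F [ 0.06  0.03 -5.19] m tool [-0.0209  0.0138 -0.0011]
-1 F [-0.05  0.03 -5.18] m tool [-0.0092  0.0114 -0.0066]
diff 0.009932798499293332 width 0.05109529696292477 clock 90.4667
```

Nothing clear came up. The quick return to level may knock the ball back, since a 0.15 rad lean corresponds to only about 1.5 m/s². I'll retest with a slow return.

```bash
cat >> ops.py <<'E'
def shake2(n=2,tilt=.32,rate=.03):
    p=manip.state()['tool_pos'];rot=down(np.pi);R0=R.from_rotvec(rot);out=[];lo=[p[0],p[1],.25];hi=[p[0],p[1],.28]
    for k in range(n):
        for sg in(1,-1):
            manip.move_linear(lo,rate=.05,rot=(R0*R.from_rotvec([0,sg*tilt,0])).as_rotvec()); manip.dwell(.3)
            rt=rd(20,.015); mt=R0.inv().apply(rt[3:])
            manip.move_linear(hi,rate=rate,rot=rot); manip.dwell(.2); r=rd(40,.015); m=R0.inv().apply(r[3:]); out.append(m[1])
            print(sg,'F',r[:3].round(2),'m tool',m.round(4),'tilted',mt.round(4))
    print('diff',np.mean(out[0::2])-np.mean(out[1::2]),'width',manip.state()['gripper_width'],'clock',manip.state()['clock'])
E
python3 - <<'E'
from ops import *
shake2(1); 
E
```

```text
1 F [-0.14 -0.08 -5.18] m tool [-0.0027  0.0208  0.001 ] tilted [-0.0098 -0.3957 -0.0087]
-1 F [ 0.05 -0.05 -5.19] m tool [-0.0154 -0.0197 -0.0058] tilted [-0.0031  0.415  -0.0067]
diff 0.04051299672458255 width 0.05149370559306262 clock 96.9833
```

The first valve (V1) is bad, with a shift of 0.0405. I'll hang it on the left peg.

```bash
cat >> ops.py <<'E'
SY=.089;EX=np.array([np.cos(SY),np.sin(SY)]);EY=np.array([-EX[1],EX[0]])
def hang(side,smax=.027,h=.0455):
    tip=np.r_[.601*EX+{'L':.297,'R':.148}[side]*EY,.186]; d=np.r_[np.cos(np.radians(25))*EX,-np.sin(np.radians(25))]
    T=lambda s: tip+s*d-[0,0,h]
    manip.move_pose(T(-.06),down(np.pi+SY)); manip.move_linear(T(-.02),rate=.1); manip.dwell(.3); f0=rd(6)[:3]
    print('pre',(manip.state()['tool_pos']-T(-.02)).round(4))
    for s in np.arange(-.011,smax+.0001,.0095):
        manip.move_linear(T(s),rate=.05); f=rd(4)[:3]-f0
        if np.linalg.norm(f)>6: print('STOP',s,f.round(1)); return False
    print('in',(manip.state()['tool_pos']-T(s)).round(4),f.round(1),'s',s)
    return True
E
python3 - <<'E'
from ops import *
print(hang('L'))
c=cap('scene');u=proj(c,[.6,.33,.17]).astype(int);print(u)
im=c['image'][max(0,u[1]-70):u[1]+70,max(0,u[0]-90):u[0]+90];cv2.imwrite('pics/hang.png',cv2.resize(im,None,fx=4,fy=4))
E
```

```text
pre [-0.0002  0.0001  0.0002]
STOP 0.027 [-2.3 -0.9 -7.1]
False
[237 123]
```

View pics/hang.png

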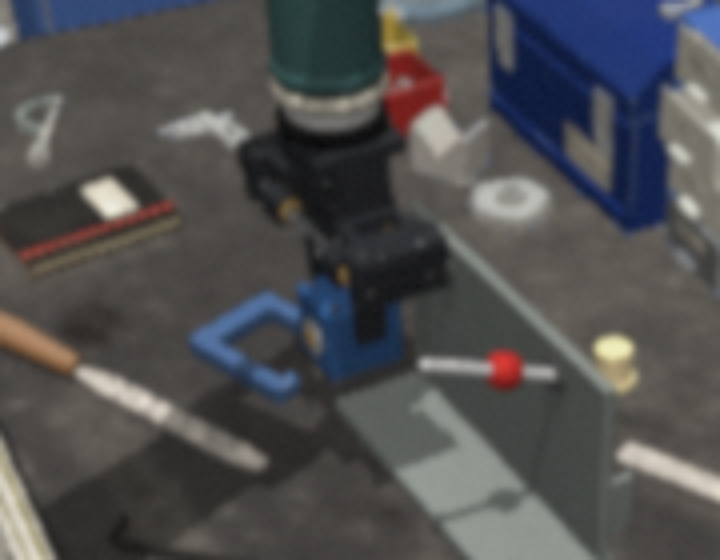

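The crop shows the valve gripped at (345,320), on the left peg. The 7 N downward push fits the body's top edge meeting the collar. I'll back off, lower the valve 3 mm, advance less and release.

```bash
cat >> ops.py <<'E'
def T(side,s,h=.0455):
    tip=np.r_[.601*EX+{'L':.297,'R':.148}[side]*EY,.186]; d=np.r_[np.cos(np.radians(25))*EX,-np.sin(np.radians(25))]
    return tip+s*d-[0,0,h]
def seat(side):
    manip.move_linear(T(side,.015),rate=.05); manip.dwell(.2); print('f',rd(8)[:3].round(1))
    manip.move_linear(T(side,.015,.0475),rate=.03);print('f',rd(8)[:3].round(1))
    manip.move_linear(T(side,.021,.0490),rate=.03);print('f',rd(8)[:3].round(1))
def letgo(side):
    for w in(.054,.060,.088): manip.set_gripper(w); manip.dwell(.3)
    p=manip.state()['tool_pos'];print('f',rd(6)[:3].round(1))
    manip.move_linear([p[0],p[1],p[2]+.09],rate=.12); print('clock',manip.state()['clock'])
E
python3 - <<'E'
from ops import *
seat('L')
E
```

```text
f [ 0.1 -0.3 -5.3]
f [ 0.1 -0.1 -5.1]
f [ 0.6  0.1 -4.7]
```

```bash
python3 - <<'E'
from ops import *
letgo('L')
p=manip.state()['tool_pos']; manip.move_pose([.5,.1,.3],down(np.pi))
ims=[]
for n in('scene','side'):
    c=cap(n);u=proj(c,[.6,.30,.13]).astype(int)
    ims.append(cv2.resize(c['image'][max(0,u[1]-60):u[1]+60,max(0,u[0]-65):u[0]+65],(400,370)))
cv2.imwrite('pics/hang2.png',np.hstack(ims))
c=cap('wrist');cv2.imwrite('pics/w5.png',c['image']);W=cloud(c)
for s in [(.297,'L'),(.148,'R')]:
    x=W[...,:2]@EX;y=W[...,:2]@EY
    hsv=cv2.cvtColor(c['image'],cv2.COLOR_BGR2HSV);m=cv2.inRange(hsv,(100,80,30),(130,255,255))>0
    q=m&(abs(y-s[0])<.05)&(abs(x-.62)<.1)&(W[...,2]>.06)
    if q.sum(): print(s,q.sum(),np.c_[x[q],y[q],W[...,2][q]].min(0).round(3),np.c_[x[q],y[q],W[...,2][q]].max(0).round(3))
E
```

```text
f [ 0.1 -0.2  0.1]
clock 105.575
(0.297, 'L') 2067 [0.59  0.268 0.094] [0.646 0.32  0.155]
```

View pics/hang2.png

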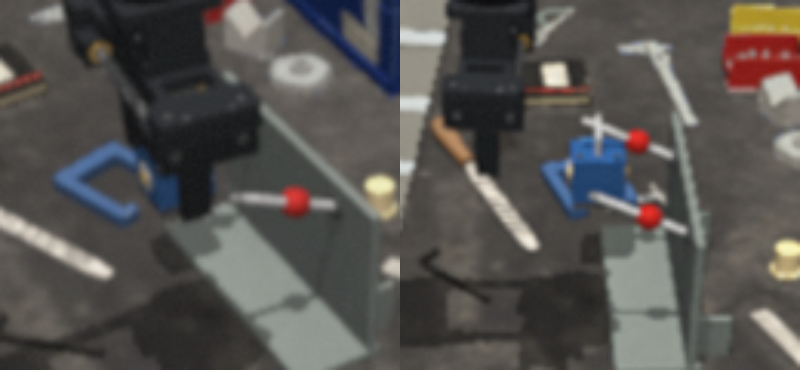

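The right-hand (side) view shows the valve hanging upright at (600,165) with the peg through its bail. My earlier tests used the bad fast return, so I'll retest the racked valves with the slow one.

```bash
cat >> ops.py <<'E'
def regrasp(k):
    p=pocket(k); manip.set_gripper(.088); manip.move_pose([*p,.17],down(np.pi+RY)); manip.move_linear([*p,.0485],rate=.12)
    f=manip.state()['contact_force']; manip.set_gripper(.04,force=55); s=manip.state(); print('re',f.round(1),round(s['gripper_width'],4),round(float(s['grasp_force'])))
    manip.move_linear([*p,.2],rate=.15)
E
python3 - <<'E'
from ops import *
regrasp(2); shake2(1)
E
```

```text
re [-0.2  1.  -0.1] 0.0519 55
1 F [ 0.08  0.   -5.  ] m tool [-0.0206  0.0024  0.008 ] tilted [-0.0258 -0.3989 -0.011 ]
-1 F [-0.05  0.04 -4.86] m tool [-0.013   0.01   -0.0016] tilted [-0.0215  0.4087  0.0026]
diff -0.007618931687414692 width 0.05158471878258959 clock 118.9083
```

Sound. I'll put it back and retest pocket 3.

```bash
python3 - <<'E'
from ops import *
if place(2): regrasp(3); shake2(1)
E
```

```text
down [ 0.5267 -0.3508  0.0512] [ 0.8 -0.2  0.3]
clock 124.225
re [-0.3 -0.2 -0.1] 0.0519 55
1 F [-0.01 -0.19 -4.  ] m tool [-0.0212  0.015  -0.0009] tilted [-0.0177 -0.347  -0.0076]
-1 F [ 0.01  0.05 -4.18] m tool [-0.0185  0.0011 -0.0047] tilted [-0.0155  0.3794 -0.0053]
diff 0.01393556786145653 width 0.051456331119660664 clock 135.025
```

```bash
python3 - <<'E'
from ops import *
shake2(1)
E
```

```text
1 F [ 0.03 -0.15 -3.97] m tool [-0.0273  0.0142 -0.0016] tilted [-0.0148 -0.3409  0.0019]
-1 F [ 0.05  0.06 -4.17] m tool [-0.0264  0.0083  0.0051] tilted [-0.022   0.3824 -0.0087]
diff 0.005968070831545585 width 0.05133531749610837 clock 141.825
```

```bash
python3 - <<'E'
from ops import *
shake2(1,.30,.017)
E
```

```text
1 F [-0.01 -0.06 -4.  ] m tool [-0.0169  0.0108 -0.0087] tilted [-0.0105 -0.3069  0.0042]
-1 F [-0.03  0.02 -4.1 ] m tool [-0.0223  0.0139  0.0042] tilted [-0.029   0.3569 -0.0148]
diff -0.0030992381452178887 width 0.05151608707946624 clock 150.1583
```

```bash
python3 - <<'E'
from ops import *
if place(3): regrasp(0); shake2(1)
E
```

```text
down [ 0.607  -0.3546  0.0512] [-0.5  0.2 -0.8]
clock 155.475
re [-0.2 -0.3 -0.8] 0.0513 55
1 F [-0.1  -0.01 -2.5 ] m tool [-0.0129 -0.0028  0.0052] tilted [-0.041  -0.2719 -0.0095]
-1 F [-0.    0.08 -2.55] m tool [-0.0169 -0.0009  0.0036] tilted [-0.0254  0.3012  0.0005]
diff -0.00192515308032218 width 0.05148097764099397 clock 166.475
```

```bash
python3 - <<'E'
from ops import *
print(place(0)); manip.move_pose([.5,-.2,.32],down(np.pi)); manip.dwell(.2)
c=cap('wrist');W=cloud(c);hsv=cv2.cvtColor(c['image'],cv2.COLOR_BGR2HSV);m=cv2.inRange(hsv,(100,80,30),(130,255,255))>0
for k in range(4):
    p=pocket(k);t=m&(np.hypot(W[...,0]-p[0],W[...,1]-p[1])<.05)&(W[...,2]>.066)&(W[...,2]<.082)
    if t.sum()>50:
        r=cv2.minAreaRect((W[t][:,:2]*1000).astype(np.float32));A=np.c_[W[t][:,:2]-p,np.ones(t.sum())];g=np.linalg.lstsq(A,W[t][:,2],rcond=None)[0]
        print(k,'off mm',(np.array(r[0])-p*1000).round(1),np.round(r[1],1),'z',np.median(W[t][:,2]).round(4),'slope',g[:2].round(3))
cs=cap('side');cv2.imwrite('pics/fin.png',cv2.resize(cs['image'][100:370,180:400],None,fx=2.2,fy=2.2)); print(manip.state()['clock'])
E
```

```text
down [ 0.5322 -0.235   0.0512] [0.  0.5 0.6]
clock 171.7917
True
0 off mm [-1.3  0.7] [49.2 58.6] z 0.0726 slope [ 0.013 -0.001]
2 off mm [-0.7  1. ] [51.  59.1] z 0.0726 slope [ 0.013 -0.013]
3 off mm [-18.7  -1.8] [30.5 57.9] z 0.0725 slope [ 0.096 -0.001]
172.7667
```

View pics/fin.png

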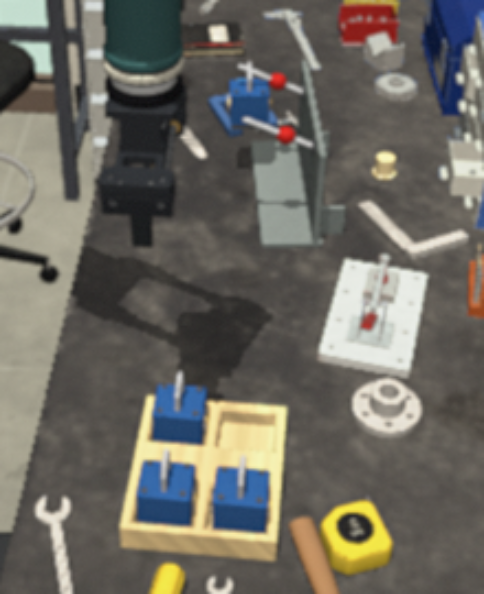

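The final view shows three valves seated in the rack at (180,413), (165,492) and (242,497), and one hanging at (250,100). Pocket 3 was partly hidden by a finger, so I'll check it once more.

```bash
python3 - <<'E'
from ops import *
p=pocket(3);manip.move_pose([p[0]-.05,p[1],.3],down(np.pi)); manip.dwell(.2)
c=cap('wrist');W=cloud(c);hsv=cv2.cvtColor(c['image'],cv2.COLOR_BGR2HSV);m=cv2.inRange(hsv,(100,80,30),(130,255,255))>0
t=m&(np.hypot(W[...,0]-p[0],W[...,1]-p[1])<.05)&(W[...,2]>.066)&(W[...,2]<.079)
r=cv2.minAreaRect((W[t][:,:2]*1000).astype(np.float32));g=np.linalg.lstsq(np.c_[W[t][:,:2]-p,np.ones(t.sum())],W[t][:,2],rcond=None)[0]
off=np.array(r[0])-p*1000; print(off.round(1),np.round(r[1],1),np.median(W[t][:,2]),g.round(3))
if np.hypot(*off)<5 and abs(np.median(W[t][:,2])-.0726)<.003: print(order.close_job())
E
```

```text
[ 1.8 -0.6] [49.8 59.5] 0.07264580640192586 [0.014 0.006 0.073]
the job is handed in; nothing more can be done
None
```

I handed the job in at about 175 s: the one valve body that rattled hangs by its bail on the left peg, and the three sound ones stand fully home in rack pockets 0, 2 and 3; I have not seen the verdict.

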